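# Set the telescopic pot gauge and hold it

## Robot

A 7-joint arm with a two-finger parallel gripper is mounted at the origin on the work surface; the furniture and walls round the work are solid. World frame = base frame: x ahead of the robot, y to its left, z up, the work surface at z = 0. Lengths are in m, angles in rad, forces in N, time in s.
With the tool pointing down it reaches from about 0.4 to 0.75 m from the base axis. Payload 19.5 kg.
Tool frame: the origin (TCP) lies on the centre line of the jaws, within the pads' length; the fingertips stand 14 mm ahead of it and the grasp point (between the pads) lies 5 mm behind it (tcp_to_tips is the distance from the TCP to the fingertips, in m); z points along the fingers, y is the line along which they close (so a half turn about z gives the same grasp; the last joint's range is limited). The gripper opens to 85 mm and grips with 20 to 120 N. Pads are 22 mm wide; open, the fingers measure 114 mm over their backs; the gripper's body (76 mm by 85 mm) begins 54 mm behind the grasp point. The pads swing forward as they close: fully open they stand 13 mm farther back than shut.
Start: joints at [1.136, 0.707, -0.028, 1.485, 0.022, 0.951, -0.075], TCP at [0.22, -0.531, 0.245] pointing down, gripper open.
Joint ranges: [-2.71, 2.71], [-0.32, 2.16], [-1.57, 1.52], [0, 2.45], [-1.46, 4.6], [0, 2.02], [-2.83, 2.83]. Speed limits (rad/s): [1.89, 1.89, 2.57, 2.57, 3.01, 3.01, 3.01].

## Interface

Orientations are given as a unit quaternion [x, y, z, w].
In Python, from cell import get_state, grab_frame, sign_off, tcp_to_tips gives the robot as it stands.
- The arm moves only by the shell command python3 -m jog 'ROWS' [OPENING] [FORCE]. ROWS is JSON, one flat list of numbers, 6 for each row, row after row: the shift along the tool's x, y, z in mm, then the turn, a rotation vector about the tool's x, y, z in rad. A call has 1 to 10 rows; each row shifts and turns the commanded pose from where the row before left it, along the tool's axes as they then stand; what a row does not reach is not made up. A row lasts 1/8 s, in which the tool goes at most 62.5 mm and 10.7 degrees, less where a joint would pass 70% of its speed; a pose out of reach is approached as far as the arm can. A call with a gripper value outside its range is refused whole. OPENING is the finger opening in mm, from 0 to 85.4, set as the call begins (- or left out, the last holds). The fingers move at their own pace and stop on an object; FORCE is the grip in N (left out, the last holds). Time passes only in rows, so rows that do not move let the fingers close. It gives the time, the measured TCP pose, the force, the opening and the grip force at its end, in the units of the state.
- get_state(): the state, without advancing time (a new reading comes with each control period).
- grab_frame(name): name is "scene" or "top" or "wrist"; returns a dict with "frame" (480x640x3 uint8, red, green, blue), "vfov" (degrees; the focal length in pixels is half the picture's height over the tangent of half this angle, whatever the lens; pixels are square), "cx", "cy" (the principal point, pixels), "D" ([k1, k2, p1, p2, k3] as OpenCV has them; the pictures are not rectified), "xyz" and "attitude" of the camera in the world; the wrist camera has in their place "T_tool_cam" (4x4, takes a point from camera to tool coordinates, whose origin is the TCP and whose axes are the flange's). Camera axes: x right, y up, looking along -z (the intrinsics and any distortion apply to the point x, -y, -z); pixel columns grow to the right and rows downward; lengths in m; the calibration is good to about 2 mm. A picture is of the moment at which its call begins: read the wrist's pose just before it. There is no depth.
- sign_off(): hands the job in; it is judged then, once.
The state is a dict: "time": time; "qpos": joint angles; "dq": joint speeds; "joint_torque": joint torques, N m; "position": TCP position; "ee_rot": TCP orientation; "force": force on the tool from outside, world axes, zero at the start; "wrist_torque": the same for the moment, N m; "grip_width": opening from 0.0 (shut) to 1.0 (fully open); "grasp_force": force on a finger pad.
Only numpy, scipy, OpenCV 4.12 (cv2) and the standard library are available. Lean on these libraries where they do the work, as an engineer would, in place of code of your own. Each camera call takes 0.05 s, during which the arm holds its last target. There are 200 camera calls.

## Task

Set the rim gauge for the pot: first swing its boom round against the stop pin with the arm still home, then, with the lock button in the side of the grip pinched in, draw the arm out until the third dark band stands at the mouth of the sleeve, and hold it there. A spring pulls the arm back, so finish while still holding the grip; leave the pot, the loose figures and the roll of tape where they are.

Things in the scene. Friction and masses are not known exactly. Their poses are not given: they have to be found in the camera images.
- boom_pivot (a point): Point on the vertical swing axis of the gauge's boom, on the boom's centre line, 112 mm above the table, over a steel post on a fixed round foot 104 mm across. The boom is a grey rectangular sleeve, 22 mm wide, 24 mm high, from 92 mm behind this axis to its mouth 110 mm in front of it; a bright 14 x 16 mm rod telescopes out of the mouth
- boom (a joint): Swing of the boom about its pivot, rad: 0 = against the stop pin (working direction), larger = swung away from it clockwise seen from above, so it must go counter-clockwise to reach the stop. Stiff (about 0.1 N m), stays where it is left. Starts between 0.25 and 0.6. The stop is an 8 mm upright steel pin on a bracket of the fixed post, 49 mm from the pivot axis, which the sleeve's side meets
- rod (a joint): How far the rod is drawn out of the sleeve, m: 0 = home, end stop 0.135; it moves along the boom, away from the pivot. Four dark bands round it, 4 mm wide, hidden while home, reach the mouth at 0.030, 0.060, 0.090 (the third) and 0.120. A spring pulls it home with 1.4 N (home) to 2.7 N (third band). While home it is locked by a catch until the lock button is in
- lock_button (a joint): Travel of the lock button into the grip, m: 0 = out (locked), 0.005 = fully in; free above about 0.0035. It takes 2.5 N at first, 5 N at full travel, and springs out when let go. A ribbed steel plate 26 mm long, 36 mm high, standing 6 mm out of the grip's -y side, its middle 38 mm above the grip's origin. Squeezing the grip across its width pushes it in
- grip: Upright black block on the rod, 36 mm long (along the boom), 26 mm wide (32 over the lock button, 27 with it in), from 10 mm below this origin to 62 mm above it. The origin is on the rod's centre line, 140 mm from the pivot axis when home; x points along the boom away from the pivot, z up. Beyond it the rod carries a pointer, 180 mm from the pivot when home, its tip 34 mm under the centre line
- grip_centre (a point): Middle of the part of the grip to take hold of, 40 mm above grip's origin, 152 mm above the table, 22 mm below the grip's top; squeeze across the grip's y axis, from above
- pot_centre (a point): Centre, half-way up, of the cream bowl-shaped pot being gauged, 74 mm across and 41 mm high, standing loose on the table under where the pointer comes. Leave it where it is
- bear_centre (a point): Centre of the terracotta bear, 75 x 80 x 109 mm, loose bystander
- bird_centre (a point): Centre of the cream cast bird, 75 x 68 x 98 mm, loose bystander
- tape_centre (a point): Centre of the roll of masking tape lying flat, 110 mm across, 24 mm high, loose bystander

How it is judged:
On the way, in this order (a step that is already met when the one before it is completed fails the run):
1. the boom is swung against its stop, the arm still home (value of joint boom below 0.06 rad and value of joint rod below 0.02 m), for 0.1 s.
2. the arm is drawn out to the third band (value of joint rod between 0.085 and 0.095 m), for 0.2 s.
At the end, for the whole second after the job is handed in: the boom is within 0.06 rad of its stop, the rod stands still, drawn out 85 to 95 mm (third band at the mouth within 5 mm), and the fingers still hold the grip (all of step 2 and value of joint boom below 0.06 rad and velocity of joint rod between -0.01 and 0.01 m/s and contact force between the fingers and grip above 1 N); the arm keeps its last pose, push and grip.
It fails at once if the pot, a figure or the tape is shifted by more than 15 mm (distance of any of pot_centre, bear_centre, bird_centre, tape_centre from where it was at the start of the episode above 0.015 m).
It also fails if it takes over 38 s, if anything falls off the work surface, if the arm or the gripper's body presses on something with over 40 N, if the wrist force passes 120 N, or if a joint passes its speed limit or range.

## Working session

There is one attempt and no reset: what is moved stays moved. The work goes in short steps, Python scripts to look and compute and a shell command to move; the robot and the scene stay as the last step left them, time stands still between calls to the robot, and variables do not carry over. Pictures are saved under pics/ and viewed, at most 10 in all, crops included, and the job is handed in when it is done.

```bash
mkdir -p pics; ls
cat > h.py <<'E'
import numpy as np,cv2
from cell import get_state,grab_frame,tcp_to_tips
from scipy.spatial.transform import Rotation as R
def pose(f):
    if 'T_tool_cam' in f:
        s=f['state'];T=np.eye(4);T[:3,:3]=R.from_quat(s['ee_rot']).as_matrix();T[:3,3]=s['position']
        T=T@np.array(f['T_tool_cam']);return T[:3,:3],T[:3,3]
    a=np.array(f['attitude'],float)
    return (a if a.shape==(3,3) else R.from_quat(a).as_matrix()),np.array(f['xyz'])
def K(f):
    fl=240/np.tan(np.radians(f['vfov'])/2);return np.array([[fl,0,f['cx']],[0,fl,f['cy']],[0,0,1]])
def ray(f,uv):
    p=cv2.undistortPoints(np.array([[uv]],float),K(f),np.array(f['D'],float))[0,0]
    Rm,c=pose(f);return c,Rm@np.array([p[0],-p[1],-1])
def onz(f,uv,z):
    c,d=ray(f,uv);return c+d*(z-c[2])/d[2]
def proj(f,P):
    Rm,c=pose(f);q=(np.atleast_2d(P)-c)@Rm*[1,-1,-1]
    return cv2.projectPoints(q,np.zeros(3),np.zeros(3),K(f),np.array(f['D'],float))[0][:,0]
def snap(n,fn=None):
    s=get_state();f=dict(grab_frame(n));f['state']=s
    if fn:cv2.imwrite('pics/'+fn,f['frame'][:,:,::-1])
    return f
def save(f,n):
    import pickle;pickle.dump(f,open(n,'wb'))
E
python3 - <<'E'
from h import *
for n in('scene','top','wrist'):
    f=snap(n,n+'0.png');save(f,n+'0.pkl');print(n,f['vfov'],f['cx'],f['cy'],f['D'],pose(f)[1].round(3),pose(f)[0].round(2).tolist())
s=get_state();print(s,tcp_to_tips)
E
```

```text
pics
scene 47.529563165460296 313.5602002197598 231.1944533729956 [0.02540718 0.         0.         0.         0.        ] [-0.417  0.659  0.701] [[-0.55, 0.36, -0.75], [-0.84, -0.25, 0.49], [-0.01, 0.9, 0.44]]
top 54.25563394126683 325.26858765233504 229.8559938125363 [0.03886749 0.         0.         0.         0.        ] [0.34  0.061 1.244] [[-0.01, 0.99, -0.17], [-1.0, -0.01, 0.01], [0.01, 0.17, 0.99]]
wrist 71.86648459019244 322.58890381947197 244.28738947218443 [0.00622652 0.         0.         0.         0.        ] [ 0.296 -0.5    0.373] [[0.38, 0.87, 0.3], [-0.92, 0.36, 0.12], [-0.0, -0.32, 0.95]]
{'time': 0.15, 'qpos': array([ 1.13630379,  0.70694234, -0.02760603,  1.48488466,  0.02199272,
        0.9508794 , -0.07549898]), 'dq': array([-0.0016452 , -0.00162139,  0.00011716, -0.00122314,  0.00031592,
       -0.00157969, -0.00065712]), 'joint_torque': array([ 2.91053206e-03, -8.83303213e+01,  1.23476196e+00, -2.36193502e+01,
        1.67633052e-02,  5.40889931e-03,  5.72312092e-05]), 'position': array([ 0.22002305, -0.53104349,  0.24494674]), 'ee_rot': array([ 9.80777399e-01,  1.95129520e-01, -8.98111273e-05, -3.95720978e-04]), 'force': array([-0.54900089, -0.08007881, -0.09227832]), 'wrist_torque': array([-0.00685551, -0.01816788,  0.02925115]), 'grasp_force': 0.0, 'grip_width': 0.9974648976721013} 0.014
```

View pics/scene0.png

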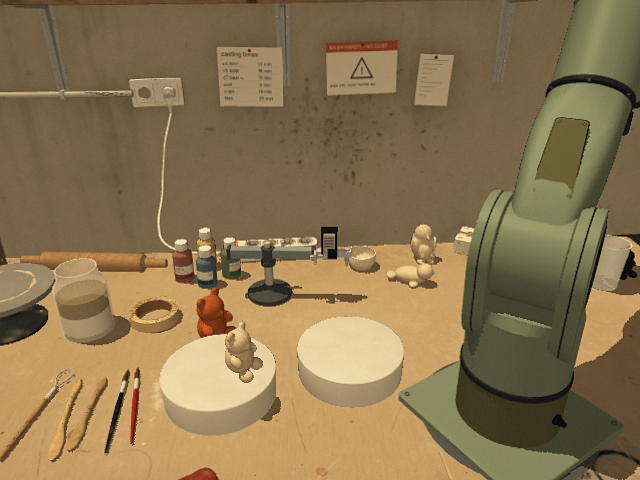

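View pics/top0.png

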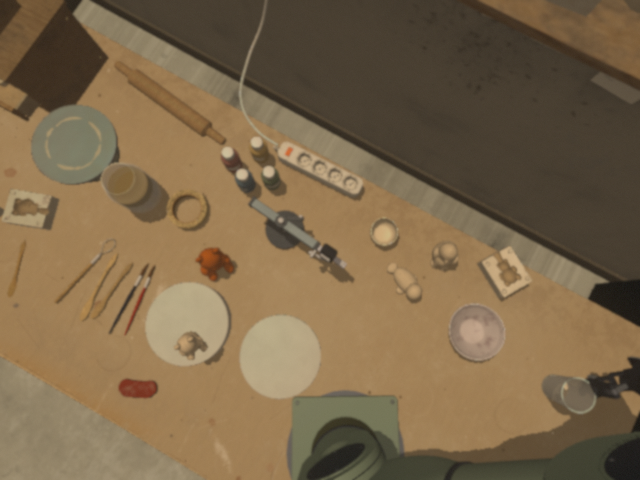

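The scene view shows the gauge at about (270,270) with the pot at (362,258). In the top view the post is at (288,228), the boom runs from (252,203) to (345,265), the grip is near (328,252) and the pot is at (385,233). I'll zoom in on the gauge.

Run:
```python
from h import *
im=cv2.imread('pics/top0.png')[185:285,235:405];cv2.imwrite('pics/c1.png',cv2.resize(im,None,fx=4.7,fy=4.7,interpolation=cv2.INTER_CUBIC))
import pickle
f=pickle.load(open('top0.pkl','rb'))
for n,uv,z in(('rear',(252,203),.124),('foot',(285,230),.01),('griptop',(328,252),.174),('pot',(385,233),.041)):print(n,onz(f,uv,z).round(3))
```

```text
rear [0.603 0.225 0.124]
foot [0.555 0.152 0.01 ]
griptop [0.474 0.041 0.174]
pot [ 0.54  -0.11   0.041]
```

View pics/c1.png

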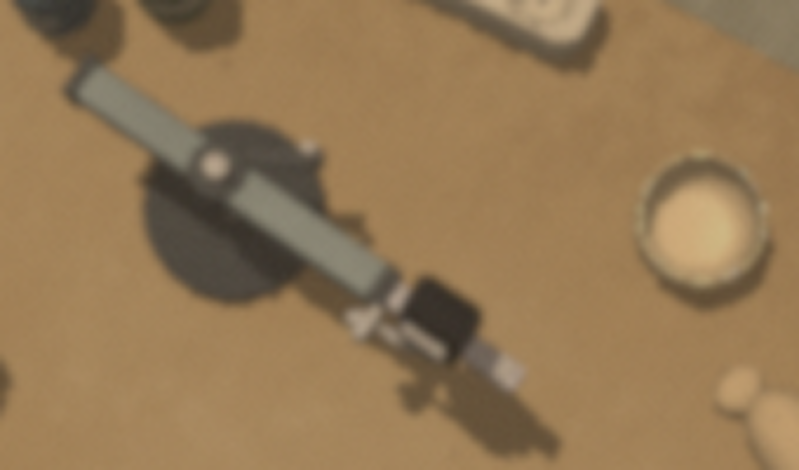

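View pics/wrist0.png

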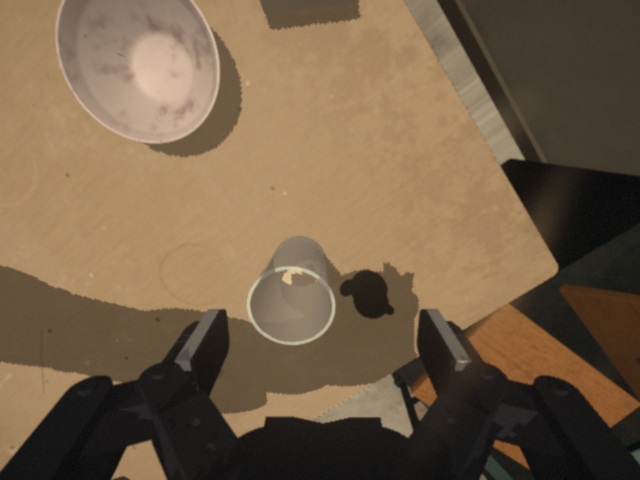

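The crop shows the pivot cap at crop (213,165), the sleeve's rear end at (87,80), the mouth at (390,287), the black grip top at (440,318) with the button plate on its lower-left side, the stop pin at (310,148) and the pot at (702,222). The wrist view shows none of the gauge.

Run:
```python
from h import *
import pickle
f=pickle.load(open('top0.pkl','rb'))
g=lambda u,v,z:onz(f,(u/4.7+235,v/4.7+185),z)
rear=g(87,80,.124);mouth=g(388,284,.124);grip=g(441,318,.174);pin=g(310,148,.124);cap=g(213,165,.135);pot=g(702,222,.041)
d=(mouth-rear)[:2];print('len',np.linalg.norm(d));d/=np.linalg.norm(d)
piv=rear[:2]+.092*d
print('piv',piv,cap,'dir',d,np.arctan2(d[1],d[0]))
print('grip',grip,'dist',np.linalg.norm(grip[:2]-piv),'lateral',np.cross(d,grip[:2]-piv))
v=pin[:2]-piv;print('pin',np.linalg.norm(v),np.arctan2(v[1],v[0]))
v=pot[:2]-piv;print('pot',pot,np.linalg.norm(v),np.arctan2(v[1],v[0]))
Rm=R.from_quat(get_state()['ee_rot']).as_matrix();print('tool x,y',Rm[:,0],Rm[:,1])
```

```text
len 0.18988573115791932
piv [0.55267168 0.14562519] [0.5575108  0.15448555 0.135     ] dir [-0.57061947 -0.8212146 ] -2.178056324225294
grip [0.47283244 0.03921458 0.174     ] dist 0.13303203451291853 lateral -0.004845183933172757
pin 0.04330262649090377 -1.2012195884639918
pot [ 0.54186882 -0.10882132  0.041     ] 0.25467573126909177 -1.613227172185216
tool x,y [ 9.23848925e-01  3.82757317e-01 -2.17357587e-05] [ 3.82757175e-01 -9.23848628e-01 -8.11277986e-04]<stdin>:9: DeprecationWarning: Arrays of 2-dimensional vectors are deprecated. Use arrays of 3-dimensional vectors instead. (deprecated in NumPy 2.0)
```

The geometry is consistent: pivot ≈(0.556,0.152), boom angle ≈-2.19, stop ≈-1.65 rad. I'm moving above the grip.

```bash
python3 -m jog '[42,-26,0,0,0,0, 42,-26,0,0,0,0, 42,-26,0,0,0,0, 42,-26,0,0,0,0, 42,-26,0,0,0,0, 42,-26,0,0,0,0, 41,-26,0,0,0,0]'; python3 -m jog '[27,-41,0,0,0,0, 27,-41,0,0,0,0, 27,-41,0,0,0,0, 27,-41,0,0,0,0, 26,-41,0,0,0,0, 26,-41,0,0,0,0]'; python3 -m jog '[0,0,0,0,0,-0.14, 0,0,0,0,0,-0.14, 0,0,0,0,0,-0.14, 0,0,0,0,0,-0.14, 0,0,0,0,0,0]'
python3 - <<'E'
from h import *
f=snap('wrist','w1.png');save(f,'w1.pkl');s=f['state'];print(s['time'],s['position'],s['qpos'].round(2),s['force']);print(R.from_quat(s['ee_rot']).as_matrix().round(3))
f=snap('top');save(f,'t1.pkl')
E
```

```text
time: 1.02
position: [0.4219, -0.2495, 0.2452]
ee_rot: [0.981, 0.195, -0.0, -0.0]
force: [1.0, -1.1, 0.3]
grip_width: 0.996
grasp_force: 0.0
time: 1.78
position: [0.4748, 0.0392, 0.2453]
ee_rot: [0.981, 0.195, -0.0, -0.0]
force: [0.4, -0.1, 0.1]
grip_width: 1.003
grasp_force: 0.0
time: 2.4
position: [0.4747, 0.0374, 0.2452]
ee_rot: [0.889, 0.458, -0.0, -0.0]
force: [0.1, -0.2, -0.8]
grip_width: 0.998
grasp_force: 0.0
2.4 [0.47474037 0.03742811 0.24524247] [-0.09  0.56 -0.09  1.83  0.07  0.75 -0.84] [ 0.14108235 -0.21131133 -0.76464422]
[[ 0.58   0.814 -0.   ]
 [ 0.814 -0.58   0.   ]
 [ 0.    -0.    -1.   ]]
```

View pics/w1.png

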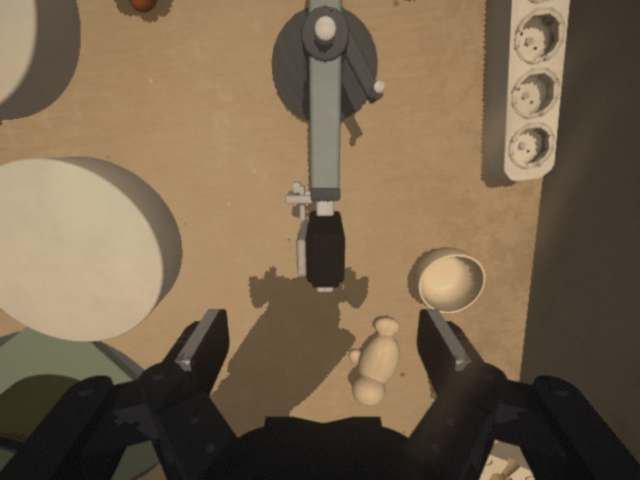

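The wrist view shows the boom nearly vertical in the picture: pivot cap (325,28), pin (379,87), mouth (325,190), black grip columns 307–345 with its far edge near row 285, button on the left at (303,245), and pot at (451,280).

Run:
```python
from h import *
import pickle
f=pickle.load(open('w1.pkl','rb'));g=cv2.cvtColor(f['frame'],cv2.COLOR_RGB2GRAY)
for r in(215,230,245,260,270,280,284,288):
    c=np.where(g[r,290:360]<38)[0]+290;print(r,(c.min(),c.max()) if len(c) else None)
far=onz(f,(325.5,286),.174);m=onz(f,(325,189),.124);L=onz(f,(307.5,282),.174);Rr=onz(f,(344,282),.174);pin=onz(f,(379,84),.124)
L2=onz(f,(310,130),.124);R2=onz(f,(341,130),.124);c2=(L2+R2)/2
d=(m-c2)[:2];print('sleeve width',np.linalg.norm(L2-R2),'dir',d/np.linalg.norm(d),np.arctan2(d[1],d[0]))
print('mouth',m,'far',far,'d',np.linalg.norm(far[:2]-m[:2]),'expect .048','gripw',np.linalg.norm(L-Rr))
d/=np.linalg.norm(d);piv=m[:2]-.110*d;print('piv',piv,'cap',onz(f,(325,28),.135))
d2=far[:2]-piv;print('piv->far',np.linalg.norm(d2),'exp .158',np.arctan2(d2[1],d2[0]))
v=pin[:2]-piv;a=np.arctan2(v[1],v[0]);print('pin',pin,np.linalg.norm(v),'stop angle',a-.311)
print('pot',onz(f,(451,280),.036))
gc=far[:2]-.018*d2/np.linalg.norm(d2);print('gripcentre',gc)
M=R.from_quat(f['state']['ee_rot']).as_matrix();print('to tool',M.T@(np.r_[gc,.147]-f['state']['position']))
```

```text
215 (np.int64(311), np.int64(337))
230 (np.int64(308), np.int64(341))
245 (np.int64(308), np.int64(343))
260 (np.int64(308), np.int64(341))
270 (np.int64(308), np.int64(338))
280 (np.int64(309), np.int64(340))
284 (np.int64(313), np.int64(334))
288 None
sleeve width 0.02202094443655355 dir [-0.58516897 -0.81091139] -2.195884734490216
mouth [0.50014457 0.07042675 0.124     ] far [0.46768908 0.02467596 0.174     ] d 0.0560936215689888 expect .048 gripw 0.024103133851919516
piv [0.56451316 0.15962701] cap [0.55875471 0.15325296 0.135     ]
piv->far 0.16609240788564034 exp .158 -2.193154807783684
pin [0.57139762 0.10735795 0.124     ] 0.05272048665527466 stop angle -1.7508381925912562
pot [ 0.54803866 -0.10599865  0.036     ]
gripcentre [0.47818224 0.03930106]
to tool [0.00351387 0.00175324 0.09824213]
```

The measurements agree: the grip centre is 140 mm from the pivot, and the stop is near -1.63 rad. I'm descending astride the grip, then narrowing the fingers and swinging.

```bash
python3 -m jog '[3.5,1.8,0,0,0,0, 0,0,33,0,0,0, 0,0,33,0,0,0, 0,0,32,0,0,0, 0,0,0,0,0,0]'; python3 -m jog '[0,0,0,0,0,0, 0,0,0,0,0,0, 0,0,0,0,0,0, 0,0,0,0,0,0]' 44 30; python3 -m jog '[0,4,0,0,0,0, 0.5,11.2,0,0,0,-0.08, 0.5,11.2,0,0,0,-0.08, 0.5,11.2,0,0,0,-0.08, 0.5,11.2,0,0,0,-0.08, 0.5,11.2,0,0,0,-0.08, 0,0,0,0,0,0]'
python3 - <<'E'
from h import *
f=snap('wrist','w2.png');save(f,'w2.pkl');s=f['state'];print(s['time'],s['position'],s['qpos'].round(2),s['force'],s['wrist_torque'])
E
```

```text
time: 3.12
position: [0.4777, 0.0395, 0.1461]
ee_rot: [0.889, 0.458, -0.001, -0.0]
force: [0.1, -0.0, 0.2]
grip_width: 1.001
grasp_force: 0.0
time: 3.62
position: [0.4784, 0.0394, 0.1476]
ee_rot: [0.889, 0.459, 0.0, 0.0]
force: [0.2, 0.4, -0.1]
grip_width: 0.516
grasp_force: 0.0
time: 4.5
position: [0.5328, 0.0143, 0.1471]
ee_rot: [0.78, 0.626, 0.0, -0.0]
force: [-0.6, -0.2, -0.8]
grip_width: 0.517
grasp_force: 0.0
4.5 [0.53283953 0.01426167 0.14712369] [ 0.02  0.79 -0.2   1.75  0.25  0.63 -0.54] [-0.55133831 -0.22879839 -0.75860954] [ 0.00143045 -0.0139466   0.00261492]
```

View pics/w2.png

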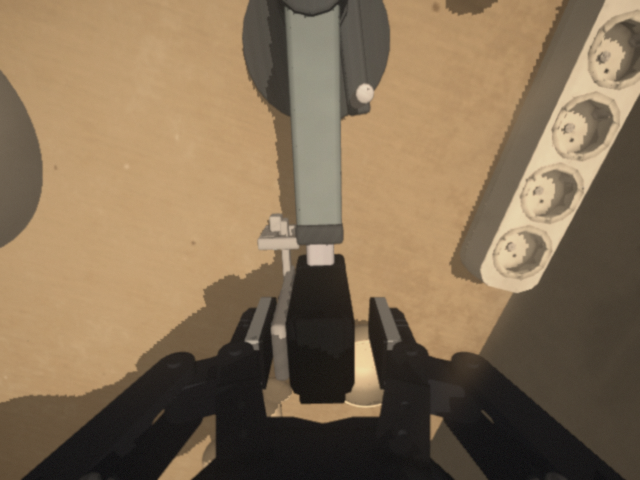

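The left pad bears on the button plate, and the sleeve's right edge (341,93) is still about 15 px (~6 mm, 0.13 rad) short of the pin at (364,93). I'm easing it on.

```bash
python3 -m jog '[0.2,5.6,0,0,0,-0.04, 0.2,5.6,0,0,0,-0.04, 0.2,5.6,0,0,0,-0.04, 0,0,0,0,0,0]'; python3 -m jog '[0,1.5,0,0,0,-0.01, 0,0,0,0,0,0]';python3 -m jog '[0,1.5,0,0,0,-0.01, 0,0,0,0,0,0]'
python3 - <<'E'
from h import *
f=snap('wrist','w3.png');save(f,'w3.pkl');s=f['state'];print(s['time'],s['position'],s['force'],s['wrist_torque'])
E
```

```text
time: 5.05
position: [0.5495, 0.0122, 0.1472]
ee_rot: [0.741, 0.672, 0.0, -0.0]
force: [-0.2, 0.3, 0.5]
grip_width: 0.515
grasp_force: 0.0
time: 5.3
position: [0.5507, 0.0122, 0.1473]
ee_rot: [0.738, 0.675, 0.0, -0.0]
force: [0.5, -0.2, 0.1]
grip_width: 0.516
grasp_force: 0.0
time: 5.55
position: [0.5522, 0.012, 0.1473]
ee_rot: [0.734, 0.679, 0.0, -0.0]
force: [0.0, -0.7, -1.0]
grip_width: 0.515
grasp_force: 0.0
5.55 [0.55220875 0.01204103 0.14730924] [ 0.01665919 -0.6664882  -1.01868353] [ 0.05266037 -0.02165353 -0.00524032]
```

View pics/w3.png

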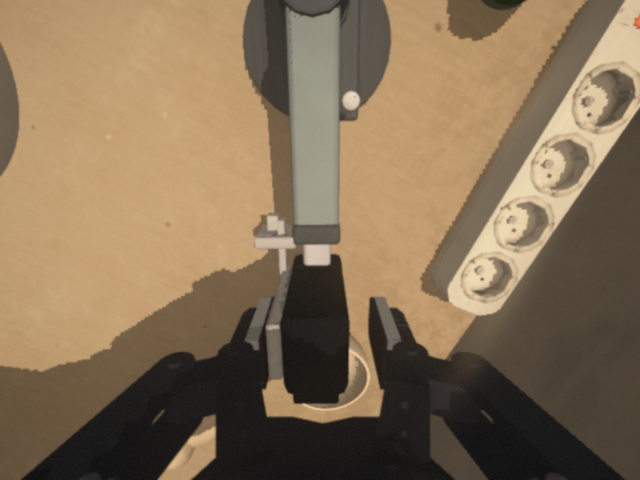

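The pin's left edge (343) is now about 3–4 px from the sleeve's side (339). I'll push on until it stops.

```bash
python3 -m jog '[0,3,0,0,0,-0.02, 0,0,0,0,0,0]'; python3 -m jog '[0,2,0,0,0,-0.014, 0,0,0,0,0,0]';python3 -m jog '[0,1.5,0,0,0,-0.01, 0,0,0,0,0,0]'
python3 - <<'E'
from h import *
f=snap('wrist');save(f,'w4.pkl');s=f['state'];print(s['time'],s['position'],s['force'],s['wrist_torque'])
im=f['frame'][:,:,::-1];cv2.imwrite('pics/w4.png',cv2.resize(im[60:420,220:420],None,fx=1.6,fy=1.6,interpolation=cv2.INTER_CUBIC))
E
```

```text
time: 5.85
position: [0.555, 0.0119, 0.1472]
ee_rot: [0.727, 0.686, -0.0, -0.0]
force: [-2.8, 1.4, 2.2]
grip_width: 0.514
grasp_force: 1.6
time: 6.1
position: [0.557, 0.0118, 0.1473]
ee_rot: [0.722, 0.691, -0.0, -0.0]
force: [-3.7, 2.5, 1.7]
grip_width: 0.516
grasp_force: 2.1
time: 6.35
position: [0.5584, 0.0117, 0.1473]
ee_rot: [0.719, 0.695, -0.0, -0.0]
force: [-4.4, 1.3, 2.2]
grip_width: 0.521
grasp_force: 2.5
6.35 [0.55840957 0.01172498 0.14725655] [-4.37305934  1.30120029  2.22796709] [ 0.4244433   1.09945224 -0.08950536]
```

View pics/w4.png

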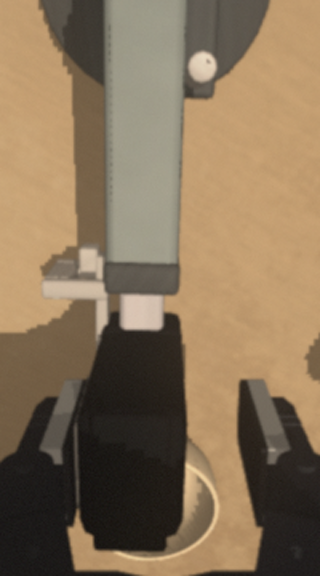

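The sleeve's side is now on the pin at crop (202,67), and the force of about 4 N confirms the stop. Next I'll measure the boom line in the tool frame before closing.

Run:
```python
from h import *
import pickle
f=pickle.load(open('w4.pkl','rb'));c=lambda u,v:(220+u/1.6,60+v/1.6)
s=f['state'];M=R.from_quat(s['ee_rot']).as_matrix()
t=lambda u,v,z:M.T@(onz(f,c(u,v),z)-s['position'])*1000
hsv=cv2.cvtColor(f['frame'],cv2.COLOR_RGB2HSV)
mid=[]
for r in range(80,215,10):
    row=f['frame'][r].astype(int);m=np.where((row[270:360,0]-row[270:360,2]<15)&(row[270:360,1]>85))[0]+270
    if len(m)>30:
        a,b=[M.T@(onz(f,(x,r),.124)-s['position'])*1000 for x in(m.min(),m.max()+1)];mid.append([(a[0]+b[0])/2,(a[1]+b[1])/2,b[1]-a[1]])
mid=np.array(mid);print(mid.round(1));p=np.polyfit(mid[:,0],mid[:,1],1);print('slope',p,'lat at x=0')
print('mouth',t(142,292,.124),'grip far top edge',t(128,548,.174))
```

```text
[]Traceback (most recent call last):
  File "<stdin>", line 12, in <module>
IndexError: too many indices for array: array is 1-dimensional, but 2 were indexed
```

Run:
```python
from h import *
import pickle
f=pickle.load(open('w4.pkl','rb'));s=f['state'];M=R.from_quat(s['ee_rot']).as_matrix()
t=lambda u,v,z:(M.T@(onz(f,(220+u/1.6,60+v/1.6),z)-s['position'])*1000).round(1)
for v,l,r in((20,106,184.5),(250,106.5,179)):print(t(l,v,.124),t(r,v,.124))
print('mouth',t(142,292,.124),'grip far edge',t(128,548,.174))
print(f['frame'][150,280:350:6].tolist())
```

```text
[105.5 -15.4  23.3] [105.5   4.7  23.3]
[ 45.2 -17.4  23.3] [45.2  3.8 23.3]
mouth [32.2 -7.2 23.3] grip far edge [-15.9  -9.2 -26.7]
[[116, 95, 70], [113, 110, 95], [159, 156, 138], [160, 156, 137], [159, 156, 139], [160, 157, 139], [162, 156, 139], [162, 158, 140], [158, 155, 136], [170, 142, 108], [196, 159, 115], [198, 161, 116]]
```

```bash
python3 -m jog '[0,-2.5,0,0,0,0.0125, 0,-2.5,0,0,0,0.0125, 0,0,0,0,0,0]'; python3 -m jog '[0,0,0,0,0,0, 0,0,0,0,0,0, 0,0,0,0,0,0, 0,0,0,0,0,0, 0,0,0,0,0,0]' 10 40
python3 - <<'E'
from h import *
f=snap('wrist');save(f,'w5.pkl');s=f['state'];print(s['time'],s['position'],s['ee_rot'],s['force'],s['wrist_torque'],s['grip_width']*85.4,s['grasp_force'])
im=f['frame'][:,:,::-1];cv2.imwrite('pics/w5.png',cv2.resize(im[60:420,220:420],None,fx=1.6,fy=1.6,interpolation=cv2.INTER_CUBIC))
E
```

```text
time: 6.78
position: [0.5536, 0.0118, 0.1474]
ee_rot: [0.728, 0.686, 0.0, 0.0]
force: [-3.2, 1.2, 0.1]
grip_width: 0.511
grasp_force: 1.3
time: 7.4
position: [0.551, 0.0117, 0.1475]
ee_rot: [0.728, 0.686, -0.002, -0.002]
force: [-26.3, 1.2, 22.7]
grip_width: 0.299
grasp_force: 43.7
7.4 [0.5510046  0.01173659 0.14752498] [ 0.72762699  0.68596647 -0.00245552 -0.00171254] [-26.25613706   1.24976896  22.67916959] [ 0.14797476  5.39756845 -0.16880823] 25.508003126037607 43.69940131902695
```

View pics/w5.png

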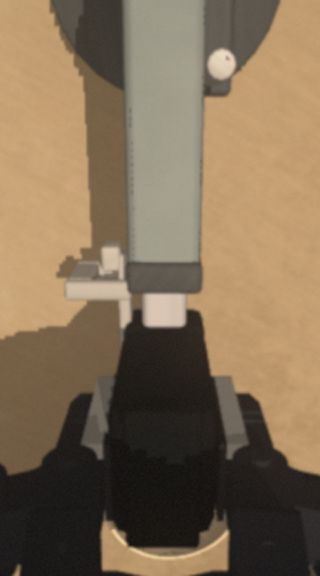

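The fingers hold the grip with the button in (opening 25.5 mm), and the sleeve is on the pin at crop (221,65). The arm is pushing the stop with 26 N, so I'll ease that before drawing.

```bash
python3 -m jog '[0,-2,-1,0,0,0, 0,0,0,0,0,0, 0,0,0,0,0,0]'
python3 - <<'E'
from h import *
s=get_state();print(s['position'],s['ee_rot'],s['force'],s['wrist_torque'])
E
```

```text
time: 7.82
position: [0.5505, 0.0119, 0.1481]
ee_rot: [0.728, 0.686, -0.001, -0.001]
force: [-9.8, 1.9, 5.0]
grip_width: 0.301
grasp_force: 42.1
[0.55049567 0.01186762 0.14807308] [ 0.72763658  0.68596123 -0.00120156 -0.00087387] [-9.80944758  1.88273683  5.02174168] [ 1.16397541e-03  2.66155727e+00 -8.78864022e-02]
```

```bash
python3 -m jog '[-10,0,0,0,0,0, -10,0,0,0,0,0, -10,0,0,0,0,0, -10,0,0,0,0,0, 0,0,0,0,0,0]'; python3 -m jog '[-10,0,0,0,0,0, -10,0,0,0,0,0, -10,0,0,0,0,0, -10,0,0,0,0,0, 0,0,0,0,0,0]'; python3 -m jog '[-10,0,0,0,0,0, 0,0,0,0,0,0, 0,0,0,0,0,0]'
python3 - <<'E'
from h import *
f=snap('wrist');save(f,'w6.pkl');s=f['state'];print(s['time'],s['position'],s['ee_rot'],s['force'],s['wrist_torque'],np.linalg.norm(s['position'][:2]-[.5505,.0119]))
im=f['frame'][:,:,::-1];cv2.imwrite('pics/w6.png',cv2.resize(im[0:420,220:420],None,fx=1.4,fy=1.4,interpolation=cv2.INTER_CUBIC))
E
```

```text
time: 8.45
position: [0.548, -0.0288, 0.148]
ee_rot: [0.728, 0.686, -0.001, -0.001]
force: [-9.9, 2.7, 3.5]
grip_width: 0.3
grasp_force: 42.1
time: 9.07
position: [0.5457, -0.0687, 0.148]
ee_rot: [0.728, 0.686, -0.001, -0.001]
force: [-9.1, 3.2, 3.0]
grip_width: 0.301
grasp_force: 42.1
time: 9.45
position: [0.5451, -0.0779, 0.148]
ee_rot: [0.728, 0.686, -0.001, -0.001]
force: [-9.1, 2.5, 2.3]
grip_width: 0.302
grasp_force: 42.0
9.45 [ 0.54509798 -0.07794611  0.14795281] [ 0.72766281  0.68593312 -0.00117676 -0.00110039] [-9.0769902   2.52708303  2.30904539] [ 0.33320138  2.48820395 -0.01764424] 0.09000836469703247
```

View pics/w6.png

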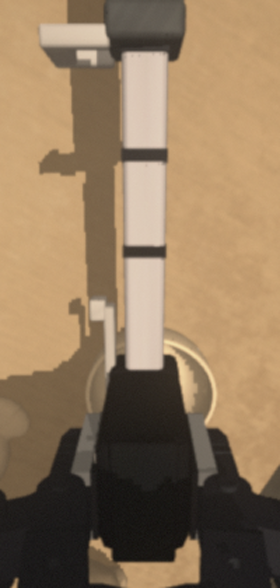

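Bands are visible at crop rows 251 and 155. The third would sit at about row 55, where the mouth is (≈53–58). I'll check that in millimetres.

Run:
```python
from h import *
import pickle
f=pickle.load(open('w6.pkl','rb'));s=f['state'];M=R.from_quat(s['ee_rot']).as_matrix()
t=lambda u,v,z:(M.T@(onz(f,(220+u/1.4,v/1.4),z)-s['position'])*1000).round(1)
print('b1',t(145,251,.120),'b2',t(145,155,.120),'mouth rod plane',t(145,53,.120),'cap edge sides bottom',t(145,58,.100), 'cap lower front top edge',t(145,28,.124))
print(f['frame'][15:50,220+103].mean(1).round().tolist())
s=get_state();print(s['time'],s['dq'].round(4).tolist())
```

```text
b1 [61.7 -0.  27.9] b2 [91.3 -0.1 27.9] mouth rod plane [ 1.189e+02 -1.000e-01  2.790e+01] cap edge sides bottom [122.1  -0.   47.9] cap lower front top edge [ 1.24e+02 -1.00e-01  2.39e+01]
[94.0, 92.0, 92.0, 91.0, 89.0, 89.0, 88.0, 83.0, 76.0, 72.0, 69.0, 63.0, 57.0, 54.0, 49.0, 48.0, 48.0, 48.0, 57.0, 61.0, 64.0, 99.0, 161.0, 191.0, 195.0, 196.0, 197.0, 196.0, 196.0, 196.0, 197.0, 196.0, 197.0, 196.0, 196.0]
9.5 [-0.0005, -0.0008, 0.0011, -0.0013, -0.0003, -0.0003, 0.0017]
```

Band spacing measures 29.6 mm, so the third band is at about 121 mm and the mouth at 119–122 mm. Arm travel was 90.0 mm and everything is still. I'm handing in.

```bash
python3 -c "
from cell import sign_off
print(sign_off())"
```

```text
the job is handed in; nothing more can be done
None
```

The job is handed in: the boom was swung against its stop pin, the arm was drawn out 90 mm so the third band stands at the mouth, and the fingers still hold the grip with the button in; sign-off returned no verdict, and I did not re-measure the pot, figures and tape afterwards.

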